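Click the square hand shower onto its demo stub

TASK

Take the hand shower with the square tube handle out of its cradle and slide the open end of its handle fully home onto the square stub of the demo stand, until the spring button on the stub pops out through the hole in the handle. The stub is left at some twist, so feel (or look) for the angle at which the handle goes on. Let go of it and leave the brown tray, the round rain head and the bottle where they are.

Things in the scene. Friction and masses are not known exactly. Their poses are not given: they have to be found in the camera images.
- grip (a point): Hand shower (loose, 0.26 kg, 200 mm long): square tube handle, 30.5 mm outside, 130 mm long, with a flat round head 76 mm wide at the rear. This point is on the tube's centre line, 80 mm behind its open end (the mouth), close to the centre of mass: grip here from above, across the sides. x runs to the mouth, z out of the side with the hole. Starts level, hole side up, 55 mm above the counter.
- mouth (a point): Centre of the handle's open end; axes as grip. Bore 24.5 mm square, walls 3 mm. The mouth is flared as a lead-in: the last 8 mm of the wall on the hole side lean out by 3.7 mm, the last 4 mm of the other three by 1.5 mm.
- hole (a point): Centre of the 15 mm square hole, on the outside of the handle's +z side, 28 mm behind the mouth; axes as grip. No other side has a hole: a quarter turn off, the bore also fits the square stub, but the button then stays pressed in.
- cradle: Low fixed cradle holding the hand shower: board 120 x 70 x 12 mm with two saddles 10 mm thick, their middles 33 mm behind and 63 mm ahead of grip, with prongs that rise 8 mm beside the tube (outside width 48 mm). Origin under its centre on the counter, x along the handle towards its mouth.
- stand: Fixed demo stand: base 130 x 150 x 14 mm, upright pipe 32 mm thick, a round level hub 54 mm in diameter and 56 mm long on top, and the stub on the hub's -x face. Origin under the pipe on the counter; x level, along the stub from its tip to the hub, z up.
- stub_tip (a point): Free end of the stub, on its centre line, 130 mm above the counter; axes those of the stand. The stub is a level chrome bar 21.5 mm square, 50 mm long, on a very stiff swivel (1 N m). It starts twisted about its own line (x) by -0.65 to 0.65 rad; at 0 the button points straight up. The twist is NOT in this orientation: it must be felt or seen.
- stub_root (a point): Middle of the hub's flat face, where the stub begins, 50 mm along x from stub_tip; axes those of the stand. The handle is home when its mouth touches this face. It goes onto the stub when its twist is within about 0.1 rad of the stub's; otherwise it jams at the flared lip, less than 8 mm on.
- button (a joint): Spring button on the stub's upper side, 22 mm from the tip, 28 mm from the hub face: coned 12 mm stud standing 6 mm out. Value in m, 0 out, 0.0065 flush. Spring 1.4 N (out) to 6 N (flush). The handle's lip presses it down in passing (push of about 5 to 12 N); it springs out in the hole once the mouth is within about 1.5 mm of the hub face.
- tray: Bystander: open brown tray 150 x 110 x 45 mm, origin under its centre.
- rain_head: Bystander: round chrome rain shower head lying face down, 116 mm across, 34 mm high, origin under its centre.
- polish: Bystander: plain white bottle, 52 mm across, 130 mm high, origin under its centre.
There are look-alikes about, which are no part of the job. Leave any orange or turquoise look-alike of the part that bears grip alone.

How it is judged (in metres and radians):
At the end, for the whole second after the job is handed in: The hand shower sits on the stub with the middle of its mouth within 6 mm of the middle of the hub face and its handle within 0.12 rad of the stub's line, the spring button is out in the hole (pressed in by less than 2 mm), and it is at rest (distance between mouth and stub_root below 0.006 m and angle between the x axis of mouth and the x axis of stub_root, either way round below 0.12 rad and value of joint button below 0.002 m and linear speed of shower below 0.02 m/s); the robot touches nothing.
It fails at once if the tray is pushed more than 30 mm (distance of tray from where it was at the start of the episode above 0.03 m).
It fails at once if the rain head is pushed more than 30 mm (distance of rain_head from where it was at the start of the episode above 0.03 m).
It fails at once if the bottle is pushed more than 30 mm or tipped (distance of polish from where it was at the start of the episode above 0.03 m or angle between polish's own z axis and vertical above 0.4 rad).
It also fails if it takes over 67 s, if anything falls off the work surface, if the arm or the gripper's body presses on something with over 40 N, if the wrist force passes 120 N, or if a joint passes its speed limit or range.

ROBOT

A 7-joint arm with a two-finger parallel gripper is mounted at the origin on the work surface. World frame = base frame: x ahead of the robot, y to its left, z up, the work surface at z = 0. Lengths are in m, angles in degrees, forces in N, time in s.
With the tool pointing down it reaches from about 0.4 to 0.85 m from the base axis. Payload 4.4 kg.
Tool frame: the origin (TCP) lies between the finger pads; the fingertips stand 25 mm ahead of it and the grasp point (between the pads) lies 6 mm ahead of it; y points along the fingers, z is the direction in which the jaws open and shut, and the axes are right-handed (so a half turn about y gives the same grasp; the last joint's range is limited). The gripper opens to 94 mm and grips with 3 to 60 N. Pads are 16 mm wide; open, the fingers measure 119 mm over their backs; the gripper's body (75 mm by 177 mm) begins 78 mm behind the grasp point.
Start: joints at [68.938, 36.005, 2.206, 86.941, -1.547, 57.084, -1.146], TCP at [0.193, -0.621, 0.23] pointing down, gripper open.
Joint ranges: [-175.42, 175.42], [-21.48, 121.26], [-71.46, 75.88], [10.55, 141.38], [-63.04, 243.04], [13.31, 113.54], [-168.57, 168.57]. Speed limits (degrees/s): [147.25, 147.25, 180, 180, 180, 180, 180].

INTERFACE

Orientations are given as [roll, pitch, yaw] about the fixed x, y, z axes, in that order (R = Rz(yaw) Ry(pitch) Rx(roll)).
In Python, from plant import env, viewer gives the robot as it stands.
- The arm moves only by the tool step_arm, never from a script. Its argument "moves" is a list of rows, each a list of 4 numbers: the shift along the world's x, y, z in units of 40 mm (1.0 is 40 mm), then the turn about the world's z in units of 6 degrees (1.0 is 6 degrees). A call has 1 to 5 rows; each row is the pose to reach, as a shift and turn from the pose measured when the call began; what a row does not reach only later rows make up. A row lasts 1/12 s, in which the tool goes at most 41.7 mm and 7.16 degrees, less where a joint would pass 70% of its speed; a pose out of reach is approached as far as the arm can. A call with a gripper value outside its range is refused whole. "hand" is the finger opening in mm, from 0 to 94, set as the call begins (left out, the last holds). The fingers move at their own pace and stop on an object; "squeeze" is the grip in N (left out, the last holds). Time passes only in rows, so rows that repeat a pose let the fingers close. It gives the time, the measured TCP pose, the force and the opening at its end, in the units of the state.
- env.read_state(): the state, without advancing time (a new reading comes with each control period).
- viewer.read_camera(name): name is "scene" or "top" or "wrist"; returns a dict with "pixels" (400x640x3 uint8, red, green, blue), "z_map" (400x640 float32, m along the optical axis (not along the pixel's ray), 0 where there is no reading), "camera_matrix" (3x3 intrinsics, pixels), "k1" (the pictures are not rectified: a ray, as slopes to the right and down, at radius r is drawn at 1 + k1 r^2 times it, then the intrinsics apply), "R" (3x3) and "t" (3): a world point X has camera coordinates R X + t; the wrist camera has in their place "T_tool_cam" (4x4, takes a point from camera to tool coordinates, whose origin is the TCP and whose axes are the tool frame's). Camera axes: x right, y down, z forward; pixel columns grow to the right and rows downward; lengths in m; the calibration is good to about 2 mm. A picture is of the moment at which its call begins: read the wrist's pose just before it.
- env.close_job(): hands the job in, once; it reports no verdict.
Trained networks look in a picture, given as the dict that the camera call returned (one of the last four; its "shot" number tells which), for a name from the list of things; names that differ only in an ending like _2 or _b are one class to them, and where a whole thing is asked for, a point or a joint stands for the part that bears it (a point fixed in the world has none). Each returns a list of dicts, best first, with "conf" (0 to 1); they miss things now and then, are a little off and sometimes report something else, mostly with a low value. They report only what shows in the picture. A call takes as long as a camera call. They do not tell look-alikes from the thing itself.
- viewer.recognise(label, picture): "point" ([x, y, z] in m, in world coordinates, good to about 4 mm: the middle of the surface that is visible of it).
- viewer.masks_of(label, picture): "region" (400x640 bool, what is visible of it).
- viewer.tip_of(label, picture): "point" ([x, y, z] in m, in world coordinates, good to about 4 mm: a listed point, or the origin of a listed thing).
The state is a dict: "clock": time; "joint_pos": joint angles; "qd": joint speeds; "tau": joint torques, N m; "tool_pos": TCP position; "tool_rot": TCP orientation; "force": force on the tool from outside, world axes, zero at the start; "wrist_torque": the same for the moment, N m; "opening": finger opening in m.
Only numpy, scipy, OpenCV 4.12 (cv2) and the standard library are available. Lean on these libraries where they do the work, as an engineer would, in place of code of your own. Each camera call takes 0.05 s, during which the arm holds its last target.

## Working session

There is one attempt and no reset: what is moved stays moved. The work goes in short steps, Python scripts to look and compute and a tool call to move; the robot and the scene stay as the last step left them, time stands still between calls to the robot, and variables do not carry over. Pictures are saved under pics/ and viewed, and the job is handed in when it is done.

Besides the shell and the picture viewer there is one more tool, called after "Emit:" as name(argument=value, ...) on one line, values as JSON. step_arm: Moves the arm, as the interface text tells. Its arguments: {"type":"object","properties":{"moves":{"type":"array","items":{"type":"array","items":{"type":"number"}}},"hand":{"type":"number"},"squeeze":{"type":"number"}},"required":["moves"]}

```bash
ls -la; mkdir -p pics; cat > h.py <<'E'
import numpy as np, cv2
from plant import env, viewer
def save(p,name,crop=None,scale=1):
    im=p["pixels"][:,:,::-1]
    if crop: 
        u0,v0,u1,v1=crop; im=im[v0:v1,u0:u1]
    if scale!=1: im=cv2.resize(im,None,fx=scale,fy=scale,interpolation=cv2.INTER_CUBIC)
    cv2.imwrite("pics/"+name+".png",im)
E
python3 - <<'E'
from h import *
s=env.read_state(); print(s)
for n in("scene","top"):
    p=viewer.read_camera(n); save(p,n+"0")
    print(n,p["camera_matrix"].tolist(),p["k1"],p["R"].tolist(),p["t"].tolist(),p["shot"])
    for l in ("grip","mouth","hole","cradle","stand","stub_tip","stub_root","button","tray","rain_head","polish"):
        try: print(l,[(np.round(d["point"],3).tolist(),round(d["conf"],2)) for d in viewer.tip_of(l,p)])
        except Exception as e: print(l,e)
E
```

```text
total 12
drwxr-xr-x  3 agent agent 4096 Dec  6 19:09 .
drwxr-xr-x 23 root  root  4096 Dec  6 19:09 ..
drwxr-xr-x  2 agent agent 4096 Dec  6 19:09 pics
{'clock': 0.0, 'joint_pos': array([68.93948337, 36.05671891,  2.20334616, 86.99762997, -1.54656174,
       57.08444793, -1.14641962]), 'qd': array([ 0.09445312, -0.09046841, -0.01622662,  0.00586815, -0.04606227,
        0.10018167, -0.00910027]), 'tau': array([-3.60094500e-04, -5.49734402e+01,  1.14299197e+00, -1.86635131e+01,
       -5.22781047e-02,  2.38055916e-02,  1.72830178e-04]), 'tool_pos': array([ 0.19301662, -0.62000787,  0.2295701 ]), 'tool_rot': array([-9.01090736e+01, -2.18555761e-03, -1.62710486e+02]), 'force': array([0.4408791 , 0.79415516, 0.36614844]), 'wrist_torque': array([ 0.00720875,  0.05649713, -0.06026307]), 'opening': 0.09370158421356756}
scene [[466.7115002181882, 0.0, 323.4824189840866], [0.0, 466.7115002181882, 201.9255529678466], [0.0, 0.0, 1.0]] -0.0621915309674717 [[0.7034631931817171, 0.7106662613610368, -0.009643692327554253], [0.596074356442241, -0.5973140203698867, -0.5365736880070905], [-0.3870851294
[... 1538 characters left out ...]

mouth [([0.265, 0.345, 0.017], 0.91), ([0.197, -0.166, 0.018], 0.72), ([0.546, 0.249, 0.055], 0.62), ([0.462, 0.134, 0.014], 0.57)]
hole [([0.468, 0.106, 0.03], 0.92), ([0.213, -0.19, 0.031], 0.84), ([0.518, 0.242, 0.074], 0.75), ([0.288, 0.358, 0.031], 0.63)]
cradle [([0.483, 0.232, 0.0], 0.66)]
stand [([0.714, -0.068, -0.004], 0.83)]
stub_tip [([0.632, -0.069, 0.132], 0.78)]
stub_root [([0.683, -0.068, 0.133], 0.87)]
button it knows: cradle, grip, hole, mouth, polish, rain_head, stand, stub_root, stub_tip, tray
tray [([0.492, -0.26, -0.002], 0.67)]
rain_head [([0.721, 0.316, 0.004], 0.71), ([0.545, 0.251, 0.054], 0.37), ([0.519, 0.24, 0.072], 0.15)]
polish [([0.695, -0.295, 0.002], 0.85)]
```

View pics/scene0.png

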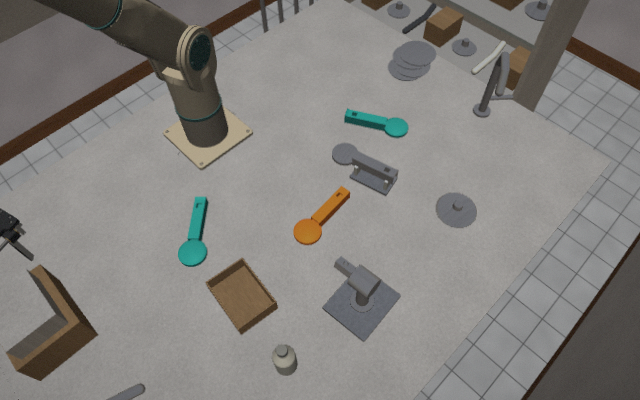

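View pics/top0.png

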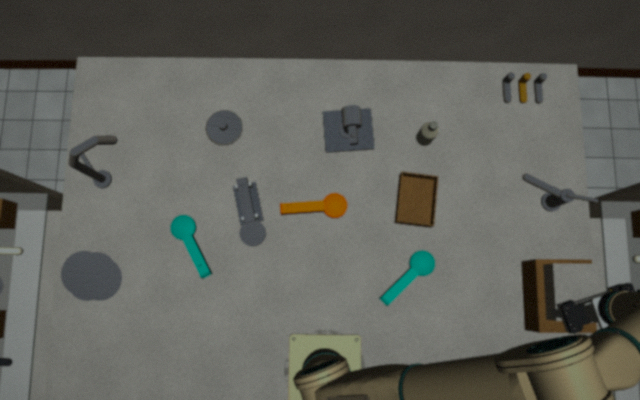

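The loose grey shower in the cradle, at scene (365,165) and top (247,205), is the one meant. It is the only hand shower in a cradle with its grip 55 mm up. The orange one at scene (322,215) and the turquoise ones at (197,230) and (377,123) lie on the counter and are look-alikes. Next I'll enlarge the target and the stub.

```bash
python3 - <<'E'
from h import *
p=viewer.read_camera("scene"); save(p,"cr1",(320,130,420,210),6)
save(p,"cr2",(310,240,410,320),7)
q=viewer.read_camera("top"); save(q,"cr3",(310,90,390,160),8)
E
```

```text
(no output)
```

View pics/cr1.png

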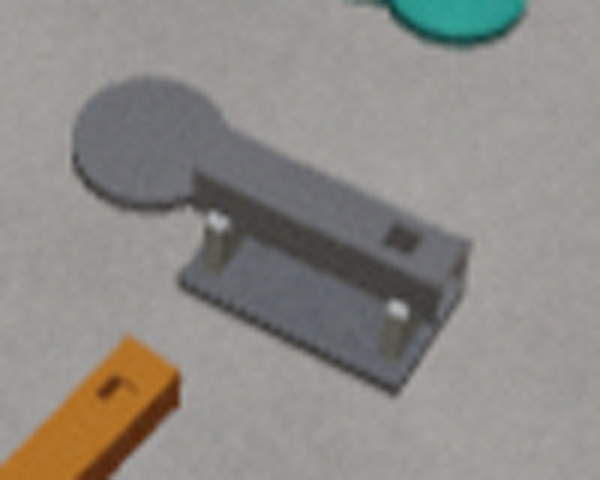

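View pics/cr2.png

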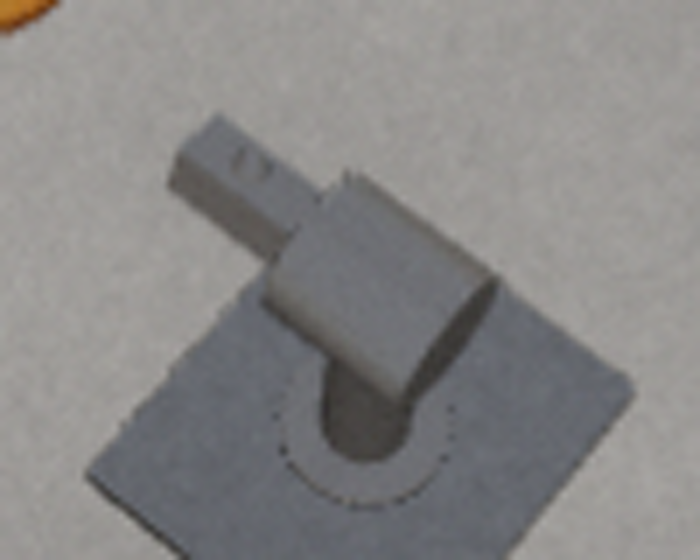

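View pics/cr3.png

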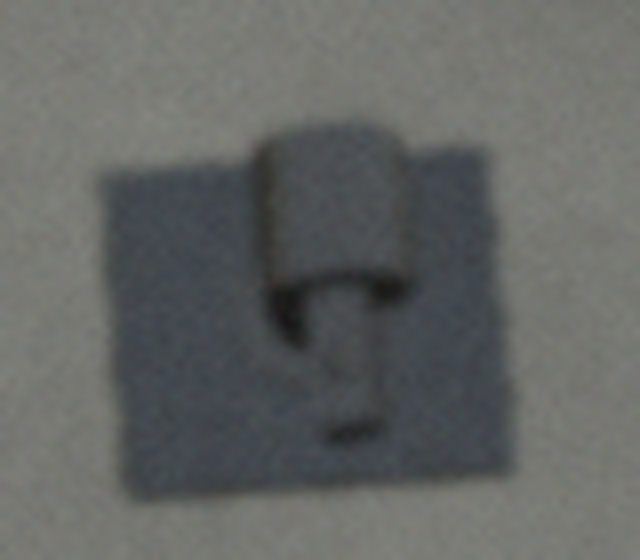

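The crop confirms the target: a grey square handle with its hole up, sitting in the cradle. The stub's twist doesn't look large, so I'll measure it from depth.

```bash
cat >> h.py <<'E'
def cloud(p,Rwt=None):
    K=p["camera_matrix"]; z=p["z_map"]
    v,u=np.mgrid[0:400,0:640].astype(np.float64)
    pts=np.stack([u.ravel(),v.ravel()],1)[:,None]
    n=cv2.undistortPoints(pts,K,np.array([p["k1"],0,0,0,0.]))[:,0]
    P=np.c_[n,np.ones(len(n))]*z.ravel()[:,None]
    if "R" in p: W=(P-p["t"])@p["R"]
    else:
        from scipy.spatial.transform import Rotation as Ro
        pos,rot=Rwt; R=Ro.from_euler("xyz",rot,degrees=True).as_matrix()
        T=p["T_tool_cam"]; W=(P@T[:3,:3].T+T[:3,3])@R.T+pos
    W[z.ravel()<=0]=np.nan
    return W.reshape(400,640,3)
E
python3 - <<'E'
from h import *
for n in("scene","top"):
    p=viewer.read_camera(n); W=cloud(p)
    X=W.reshape(-1,3)
    print(n,"counter z",np.nanmedian(X[(abs(X[:,0]-.6)<.05)&(abs(X[:,1]-.2)<.03),2]))
    # handle top
    m=(X[:,2]>.062)&(X[:,2]<.085)&(X[:,0]>.38)&(X[:,0]<.56)&(X[:,1]>.17)&(X[:,1]<.28)
    H=X[m]; print("handle n",m.sum(), H.min(0),H.max(0),np.median(H[:,2]))
    hh=H[H[:,0]>.44]; c=hh[:,:2].mean(0); u,s,vt=np.linalg.svd(hh[:,:2]-c); d=vt[0]*np.sign(vt[0,0]); print("yaw",np.degrees(np.arctan2(d[1],d[0])),c)
    hub=(X[:,2]>.145)&(X[:,0]>.6)&(X[:,0]<.8)&(abs(X[:,1]+.07)<.06)
    Hb=X[hub]; print("hub",hub.sum(),Hb.min(0),Hb.max(0))
    m=(X[:,2]>.11)&(X[:,2]<.16)&(X[:,0]>.6)&(X[:,0]<.674)&(abs(X[:,1]+.07)<.04)
    S=X[m]; print("stub",m.sum());
    bs=(X[:,2]>.008)&(X[:,2]<.03)&(X[:,0]>.6)&(X[:,0]<.82)&(abs(X[:,1]+.07)<.11); B=X[bs][:,:2].astype(np.float32); print("base",cv2.minAreaRect(B))
    np.save(n+"stub.npy",S)
    print(np.round(S[::max(1,len(S)//30)],4).tolist())
    g=W[...]; 
q=viewer.read_camera("wrist"); print(q["T_tool_cam"],q["camera_matrix"]); save(q,"w0")
E
```

```text
scene counter z 0.00040653586763509124
handle n 584 [0.38006959 0.18127762 0.06202228] [0.55031534 0.26588198 0.07567837] 0.06930412355970755
yaw 13.893782310600884 [0.4938487  0.23583255]
hub 504 [ 0.64435091 -0.09035583  0.14503723] [ 0.74347988 -0.03960427  0.16003332]
stub 216
base ((0.7161925435066223, -0.06461022049188614), (0.13188619911670685, 0.15162403881549835), 5.169578552246094)
[[0.6351, -0.06, 0.139], [0.6353, -0.0667, 0.1385], [0.6373, -0.0722, 0.1444], [0.6471, -0.0593, 0.1399], [0.6448, -0.0668, 0.1423], [0.6367, -0.078, 0.1417], [0.6486, -0.0676, 0.1439], [0.6372, -0.0784, 0.1377], [0.6495, -0.0684, 0.1412], [0.66, -0.0563, 0.1387], [0.649, -0.071, 0.1389], [0.6607, -0.0603, 0.1405], [0.644, -0.0789, 0.1381], [0.6575, -0.0703, 0.1456], [0.6661, -0.0559, 0.1367], [0.6498, -0.0784, 0.1408], [0.6629, -0.066, 0.1419], [0.6381, -0.0824, 0.1236], [0.6547, -0.0769, 0.1407], [0.6661, -0.066, 0.1414], [0.6438, -0.0816, 0.1257], [0.659, -0.0748, 0.1388], [0.6709, -0.0645, 0.1412], [0.6536, -0.0787, 0.131], [0.6678, -0.0711, 0.1414], [0.6568, -0.0788, 0.1305], [0.6716, -0.071
[... 1170 characters left out ...]
 0.1327], [0.6393, -0.0683, 0.1415], [0.641, -0.0827, 0.1367], [0.6379, -0.0715, 0.1366], [0.6379, -0.0826, 0.1375], [0.6354, -0.0716, 0.1355], [0.6336, -0.0822, 0.142], [0.6319, -0.0714, 0.1374], [0.6326, -0.0828, 0.1356], [0.6324, -0.0696, 0.1256], [0.6306, -0.0802, 0.1324], [0.6323, -0.0704, 0.1162]]
[[ 1.53792907e-04  9.73304095e-01  2.29519315e-01 -6.50351596e-02]
 [ 1.39984635e-03 -2.29519302e-01  9.73303103e-01 -1.53220005e-01]
 [ 9.99999008e-01  1.71604662e-04 -1.39777463e-03 -6.16949154e-04]
 [ 0.00000000e+00  0.00000000e+00  0.00000000e+00  1.00000000e+00]] [[349.42561861   0.         320.90582534]
 [  0.         349.42561861 198.60268674]
 [  0.           0.           1.        ]]
```

View pics/w0.png

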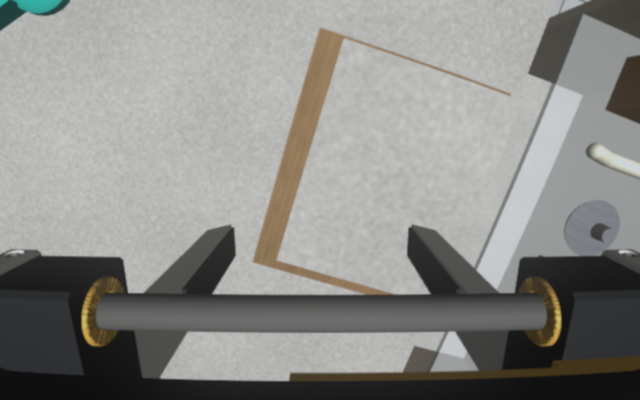

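```bash
python3 - <<'E'
from h import *
from scipy.optimize import least_squares
yaw=np.radians(5.2); ax=np.array([np.cos(yaw),np.sin(yaw)]); lat=np.array([-ax[1],ax[0]])
for n in("scene","top"):
    X=np.load(n+"stub.npy"); 
    s=X[:,:2]@ax; 
    yz=np.c_[X[:,:2]@lat,X[:,2]]
    k=(s>np.percentile(s,12))
    yz=yz[k]
    def res(p):
        c,sn=np.cos(p[0]),np.sin(p[0]); d=yz-p[1:]
        a=np.stack([c*d[:,0]+sn*d[:,1],-sn*d[:,0]+c*d[:,1]],1)
        return np.max(abs(a),1)-.01075
    best=[]
    for t in np.linspace(-.7,.7,15):
        r=least_squares(res,[t,np.median(yz[:,0]),.130],loss="soft_l1",f_scale=.002)
        best.append((r.cost*1e6,r.x))
    best.sort(key=lambda b:b[0]); 
    for c,x in best[:4]: print(n,round(c,3),np.round(x,4))
    # profile with centre z fixed
    for t in np.arange(-.6,.61,.1):
        r=least_squares(lambda q:res([t,q[0],.130+q[1]]),[np.median(yz[:,0]),0],loss="soft_l1",f_scale=.002,bounds=([-1,-.004],[1,.004])); print(round(t,1),round(r.cost*1e6,1),end="; ")
    print()
E
```

```text
scene 192.734 [-0.245  -0.1272  0.1308]
scene 192.734 [-0.245  -0.1272  0.1308]
scene 192.734 [-0.245  -0.1272  0.1308]
scene 192.734 [ 1.3258 -0.1272  0.1308]
-0.6 315.0; -0.5 267.1; -0.4 222.6; -0.3 196.9; -0.2 196.0; -0.1 220.8; -0.0 261.0; 0.1 302.1; 0.2 329.6; 0.3 350.0; 0.4 366.2; 0.5 379.1; 0.6 383.7; 
top 261.934 [-0.4142 -0.1307  0.129 ]
top 261.934 [-0.4142 -0.1307  0.129 ]
top 261.934 [ 1.1566 -0.1307  0.129 ]
top 261.934 [-0.4142 -0.1307  0.129 ]
-0.6 287.5; -0.5 268.3; -0.4 262.1; -0.3 272.9; -0.2 285.5; -0.1 300.8; -0.0 319.4; 0.1 339.8; 0.2 350.8; 0.3 357.9; 0.4 357.5; 0.5 353.5; 0.6 341.2;
```

The rough depth fit puts the stub's twist near -0.25 rad and the stand's yaw at 5.2°. I'll fly over the stub for a close wrist view on the way to the shower.

Emit:
step_arm(moves=[[3.2, 3.8, 0.2, -1], [3.2, 3.8, 0.2, -2], [3.2, 3.8, 0.2, -2], [3.2, 3.8, 0.2, -2], [3.2, 3.8, 0.2, -2]])

```text
clock: 1.77
tool_pos: [0.3237, -0.4656, 0.2387]
tool_rot: [-90.1, 0.1, -174.6]
force: [0.7, -0.6, 0.3]
opening: 0.0943
```

Emit:
step_arm(moves=[[8.3, 9.8, 0, 0], [8.3, 9.8, 0, 0], [8.3, 9.8, 0, 0], [8.3, 9.8, 0, 0], [8.3, 9.8, 0, 0]])

```text
clock: 2.18
tool_pos: [0.4569, -0.308, 0.2389]
tool_rot: [-90.0, 0.1, -174.6]
force: [0.5, 0.1, -0.0]
opening: 0.094
```

Emit:
step_arm(moves=[[5, 6, 0, 0], [5, 6, 0, 0], [5, 6, 0, 0], [5, 6, 0, 0], [5, 6, 0, 0]])

```text
clock: 2.6
tool_pos: [0.5902, -0.1476, 0.239]
tool_rot: [-90.0, 0.1, -174.6]
force: [1.5, -0.3, 0.0]
opening: 0.0939
```

Emit:
step_arm(moves=[[1.7, 1.9, 0, 0], [1.7, 1.9, -0.3, 0], [1.7, 1.9, -0.3, 0], [1.7, 1.9, -0.3, 0]])

```text
clock: 2.93
tool_pos: [0.6609, -0.0639, 0.2254]
tool_rot: [-90.3, 0.2, -174.1]
force: [0.1, 0.1, -0.3]
opening: 0.0939
```

```bash
python3 - <<'E'
from h import *
import pickle
s=env.read_state(); p=viewer.read_camera("wrist"); save(p,"w1")
pickle.dump((s,p),open("w1.pkl","wb")); print(s["tool_pos"],s["tool_rot"],s["clock"])
for l in ("stub_tip","stub_root"): print(l,[(np.round(d["point"],4).tolist(),round(d["conf"],2)) for d in viewer.tip_of(l,p)])
E
```

```text
[ 0.66086351 -0.06392343  0.22538441] [ -90.27694959    0.17592999 -174.06498988] 2.9333
stub_tip [([0.6351, -0.0726, 0.1295], 0.63)]
stub_root [([0.6779, -0.0717, 0.1272], 0.6)]
```

View pics/w1.png

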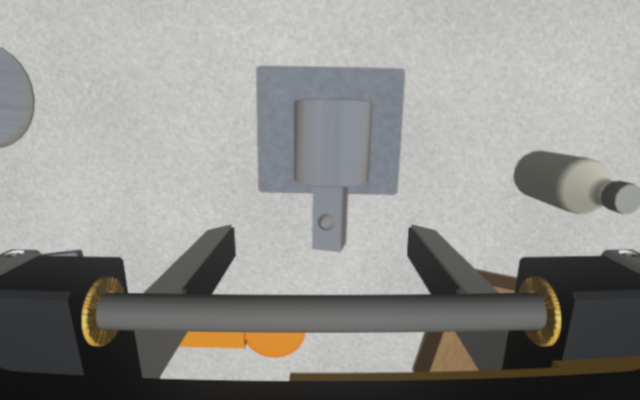

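The stub runs from (329,188) to (328,249), with the button at (326,222). The button sits left of the stub's midline, towards +y, which agrees with a negative twist. I'll refine it with a close-up depth fit and an enlarged crop.

```bash
python3 - <<'E'
from h import *
import pickle
from scipy.optimize import least_squares
s,p=pickle.load(open("w1.pkl","rb")); save(p,"w1c",(285,90,385,260),5)
cv2.imwrite("pics/w1c.png",cv2.resize(p["pixels"][180:260,285:385,::-1],None,fx=7,fy=7,interpolation=cv2.INTER_CUBIC))
W=cloud(p,(s["tool_pos"],s["tool_rot"]))
X=W.reshape(-1,3); u=np.tile(np.arange(640),400); v=np.repeat(np.arange(400),640)
print("counter",np.nanmedian(W[20:50,420:500,2]))
b=(X[:,2]>.008)&(X[:,2]<.022)&(u>240)&(u<420)&(v>50)&(v<200)
print("base",cv2.minAreaRect(X[b][:,:2].astype(np.float32)))
hub=(X[:,2]>.137)&(u>285)&(u<380)&(v>95)&(v<188); H=X[hub]
# hub cylinder fit r=27: params y0,slope,z0
def rh(q): 
    yw=q[1]; d=(-(H[:,0]-.71)*np.sin(yw)+(H[:,1]-q[0])*np.cos(yw)); return np.hypot(d,H[:,2]-q[2])-.027
r=least_squares(rh,[-.07,.09,.13],loss="soft_l1",f_scale=.002); print("hub axis",r.x,np.degrees(r.x[1]),"rms",np.std(r.fun))
yaw=r.x[1]; ax=np.array([np.cos(yaw),np.sin(yaw)]); lat=np.array([-ax[1],ax[0]]); o=np.array([.71,r.x[0]])
sh=(H[:,:2]-o)@ax; print("hub s range",np.percentile(sh,[.5,1,2,98,99,99.5]))
st=(u>300)&(u<360)&(v>186)&(v<256)&(X[:,2]>.115)&(X[:,2]<.155); S=X[st]
ss=(S[:,:2]-o)@ax; print("stub s",np.percentile(ss,[0,.5,2,5,98]),st.sum())
L=(S[:,:2]-o)@lat
for a in np.arange(-.016,.017,.004):
    k=abs(L-a)<.002; k&=(ss<-.034)
    kk=k&((ss<-.065)|(ss>-.045)); print(round(a,3),kk.sum(),np.round(np.median(S[kk,2]),4) if kk.any() else None)
k=(ss<-.034)&((ss<-.066)|(ss>-.046)); yz=np.c_[L,S[:,2]][k]
def res(q):
    c,sn=np.cos(q[0]),np.sin(q[0]); d=yz-q[1:]
    a=np.stack([c*d[:,0]+sn*d[:,1],-sn*d[:,0]+c*d[:,1]],1); return np.max(abs(a),1)-.01075
for t in(-.5,-.2,0,.2,.5):
    q=least_squares(res,[t,0,.13],loss="soft_l1",f_scale=.002); print(q.x,q.cost*1e6)
E
```

```text
counter -0.0012537318982009243
base ((0.7116098999977112, -0.06474587321281433), (0.13046278059482574, 0.15026524662971497), 4.823078155517578)
hub axis [-0.0645191   0.08464516  0.12866259] 4.849810524004577 rms 0.001404174750666386
hub s range [-0.03137099 -0.02782483 -0.02717462  0.02619364  0.02679683  0.02692122]
stub s [-0.07874785 -0.07818739 -0.07745395 -0.07584105 -0.03240232] 2179
-0.016 0 None
-0.012 94 0.1272
-0.008 161 0.1413
-0.004 185 0.1411
0.0 197 0.1402
0.004 171 0.1391
0.008 189 0.138
0.012 138 0.1372
0.016 0 None
[-2.53970705e-01  1.83197565e-05  1.29031131e-01] 177.4828774665994
[-2.53970529e-01  1.83200429e-05  1.29031131e-01] 177.48287746697886
[-2.53970529e-01  1.83200428e-05  1.29031131e-01] 177.4828774669783
[-2.53970529e-01  1.83200428e-05  1.29031131e-01] 177.4828774669783
[-2.53970522e-01  1.83200542e-05  1.29031131e-01] 177.4828774670184
```

View pics/w1c.png

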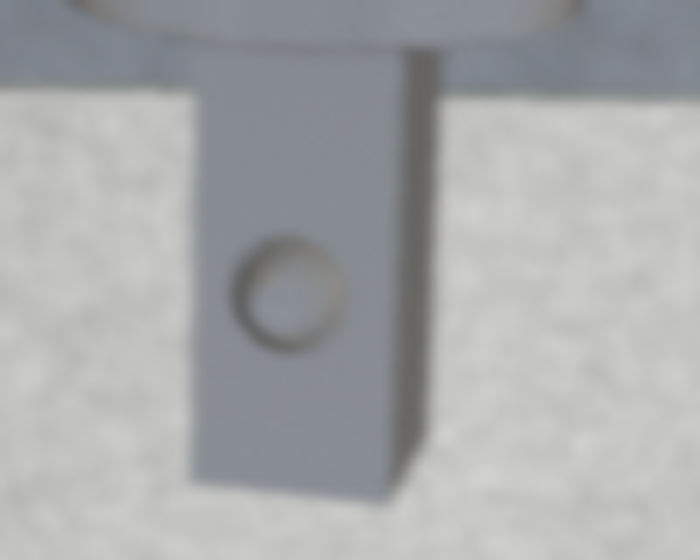

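Twist is -0.254 rad, stub axis yaw is 4.85°, and the hub axis passes (0.710, -0.0645) at z ≈ 0.129. Sizes agree: the base measures 130×150 mm and the stub about 50 mm. Now on to the shower.

Emit:
step_arm(moves=[[-4.9, 7.4, 0, 0.6], [-4.9, 7.4, 0, 1.3], [-4.9, 7.4, 0, 1.3], [-4.9, 7.4, 0, 1.3], [-4.9, 7.4, 0, 1.3]])

```text
clock: 3.5
tool_pos: [0.5412, 0.1002, 0.2277]
tool_rot: [-89.9, 0.1, -167.1]
force: [0.5, 0.8, -0.5]
opening: 0.0941
```

Emit:
step_arm(moves=[[-2.2, 3.4, -0.5, 0], [-2.2, 3.4, -1.3, 0], [-2.2, 3.4, -1.8, 0], [-2.2, 3.4, -1.8, 0], [-2.2, 3.4, -1.8, 0]])

```text
clock: 3.92
tool_pos: [0.4487, 0.2383, 0.154]
tool_rot: [-90.0, -0.2, -166.8]
force: [-1.5, -0.3, 0.1]
opening: 0.094
```

```bash
cat >> h.py <<'E'
def handle_fit(p,s,zlo=.058,zhi=.085):
    W=cloud(p,(s["tool_pos"],s["tool_rot"])); X=W.reshape(-1,3)
    return W,X
E
python3 - <<'E'
from h import *
import pickle
s=env.read_state(); p=viewer.read_camera("wrist"); save(p,"w2")
pickle.dump((s,p),open("w2.pkl","wb")); print(s["tool_pos"],s["tool_rot"],s["clock"])
for l in ("grip","mouth","hole"): print(l,[(np.round(d["point"],4).tolist(),round(d["conf"],2)) for d in viewer.tip_of(l,p)])
E
```

```text
[0.44868016 0.23833863 0.15404093] [-8.99593149e+01 -1.53046777e-01 -1.66841675e+02] 3.9167
grip [([0.4636, 0.2313, 0.056], 0.96), ([0.4705, 0.0539, 0.0173], 0.89), ([0.3324, 0.3813, 0.0181], 0.82)]
mouth [([0.2604, 0.3441, 0.0134], 0.97), ([0.4627, 0.1363, 0.016], 0.71), ([0.5451, 0.2488, 0.0509], 0.64)]
hole [([0.5175, 0.2435, 0.0682], 0.96), ([0.4647, 0.1056, 0.0307], 0.92)]
```

View pics/w2.png

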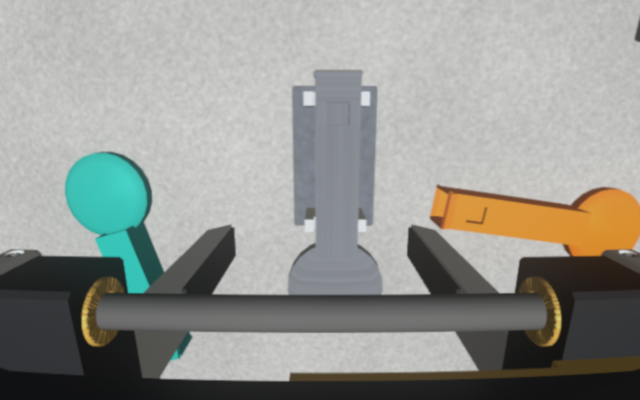

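The grey handle runs from its mouth at (338,72) through the hole at (338,113) to the head at (335,270), centred between the fingers. The orange shower on the right and the turquoise one on the left are both clear of them. Next is fitting the exact grasp.

```bash
python3 - <<'E'
from h import *
import pickle
s,p=pickle.load(open("w2.pkl","rb"))
W=cloud(p,(s["tool_pos"],s["tool_rot"])); X=W.reshape(-1,3)
u=np.tile(np.arange(640),400); v=np.repeat(np.arange(400),640)
print("counter",np.nanmedian(W[20:60,200:260,2]))
k=(u>300)&(u<375)&(v>60)&(v<240)&(X[:,2]>.062)&(X[:,2]<.08); H=X[k]
r=cv2.minAreaRect(H[:,:2].astype(np.float32)); print(r, np.median(H[:,2]))
c=H[:,:2].mean(0); U,S,V=np.linalg.svd(H[:,:2]-c,full_matrices=False); d=V[0]*np.sign(V[0,0]); n=np.array([-d[1],d[0]])
a=(H[:,:2]-c)@d; b=(H[:,:2]-c)@n
# robust: per-slice mid of edges
sl=[];
for q in np.arange(a.min()+.012,a.max()-.003,.006):
    m=abs(a-q)<.003; lo,hi=np.percentile(b[m],[2,98]); sl.append((q,(lo+hi)/2,hi-lo))
sl=np.array(sl); f=np.polyfit(sl[:,0],sl[:,1],1); yaw=np.arctan2(d[1],d[0])+np.arctan(f[0])
print("yaw",np.degrees(yaw),"w",np.median(sl[:,2]),"off",f)
A=np.percentile(a,99.5); d2=np.array([np.cos(yaw),np.sin(yaw)])
m=c+d*A+n*np.polyval(f,A); print("mouth",m,"grip",m-.08*d2, "a range",a.min(),a.max(),A)
print("z along",[(round(q,3),round(float(np.median(H[abs(a-q)<.004,2])),4)) for q in np.arange(-.06,.07,.02)])
E
```

```text
counter -0.001009184927906831
((0.48673179745674133, 0.23625078797340393), (0.11685344576835632, 0.033152416348457336), 13.239493370056152) 0.06932288634362413
yaw 13.251058216747792 w 0.029632048020730044 off [9.14137063e-04 1.96590553e-06]
mouth [0.54336027 0.24978758] grip [0.46549027 0.23145011] a range -0.06018513307140959 0.05668319194224043 0.05647319294548257
z along [(np.float64(-0.06), 0.0693), (np.float64(-0.04), 0.0692), (np.float64(-0.02), 0.0693), (np.float64(0.0), 0.0693), (np.float64(0.02), 0.0692), (np.float64(0.04), 0.0692), (np.float64(0.06), 0.0703)]
```

The handle yaw is 13.25° and its width 30 mm, with the top at z = 0.070, so grip is at (0.4655, 0.2315, 0.055). I'll align first, then descend.

Emit:
step_arm(moves=[[0.42, -0.17, -0.8, 0], [0.42, -0.17, -1.6, 0], [0.42, -0.17, -2.2, 0], [0.42, -0.17, -2.32, 0], [0.42, -0.17, -2.32, 0]])

```text
clock: 4.53
tool_pos: [0.4725, 0.2247, 0.0633]
tool_rot: [-89.7, 0.1, -167.4]
force: [0.8, 0.5, -0.0]
opening: 0.0938
```

Emit:
step_arm(moves=[[0, 0, 0, 0], [0, 0, 0, 0], [0, 0, 0, 0], [0, 0, 0, 0]], hand=0, squeeze=40)

```text
clock: 4.87
tool_pos: [0.4734, 0.225, 0.0647]
tool_rot: [-89.8, 0.3, -167.4]
force: [-0.9, 0.8, -0.3]
opening: 0.0711
```

Emit:
step_arm(moves=[[-0.19, 0.16, -0.09, 0.1], [-0.19, 0.16, -0.09, 0.1], [-0.19, 0.16, -0.09, 0.1]], hand=60)

```text
clock: 5.12
tool_pos: [0.465, 0.2323, 0.0612]
tool_rot: [-89.8, 0.2, -166.7]
force: [0.4, 0.1, -0.2]
opening: 0.0603
```

Emit:
step_arm(moves=[[0, 0, 0, 0], [0, 0, 0, 0], [0, 0, 0, 0], [0, 0, 0, 0], [0, 0, 0, 0]], hand=0, squeeze=45)

```text
clock: 5.53
tool_pos: [0.4651, 0.2318, 0.0612]
tool_rot: [-89.8, 0.2, -166.8]
force: [-0.2, 0.6, 2.7]
opening: 0.0304
```

Emit:
step_arm(moves=[[0, 0, 0, 0], [0, 0, 0, 0], [0, 0, 0, 0]])

```text
clock: 5.78
tool_pos: [0.4651, 0.2318, 0.0612]
tool_rot: [-89.8, 0.2, -166.8]
force: [0.1, 0.2, 0.2]
opening: 0.0303
```

Gripped at 30.3 mm opening. Lifting straight up.

Emit:
step_arm(moves=[[0, 0, 0.5, 0], [0, 0, 1.2, 0], [0, 0, 2, 0], [0, 0, 3, 0], [0, 0, 4, 0]])

```text
clock: 6.2
tool_pos: [0.4641, 0.2311, 0.222]
tool_rot: [-89.7, 0.1, -166.8]
force: [1.2, 0.4, -2.7]
opening: 0.0301
```

```bash
python3 - <<'E'
from h import *
s=env.read_state(); p=viewer.read_camera("wrist"); save(p,"w3"); print(s)
E
```

```text
{'clock': 6.2, 'joint_pos': array([ -31.09041177,   25.86816734,    1.88016588,  108.43160911,
         -0.74478299,   45.70686369, -105.64011098]), 'qd': array([ -1.99287361, -38.57806274,   2.34426714, -30.91969393,
         1.02006106,  67.56265398,  -0.59879135]), 'tau': array([ 3.10679292e-01, -4.12633717e+01,  8.29007886e-01, -1.42950591e+01,
        6.97137686e-03, -9.88451689e-01,  1.24611022e-02]), 'tool_pos': array([0.46405916, 0.2311449 , 0.22198339]), 'tool_rot': array([-8.97264302e+01,  8.74873933e-02, -1.66761406e+02]), 'force': array([ 1.16148118,  0.39970633, -2.69705566]), 'wrist_torque': array([ 0.05730779, -0.06739459, -0.02987171]), 'opening': 0.03007184841492449}
```

View pics/w3.png

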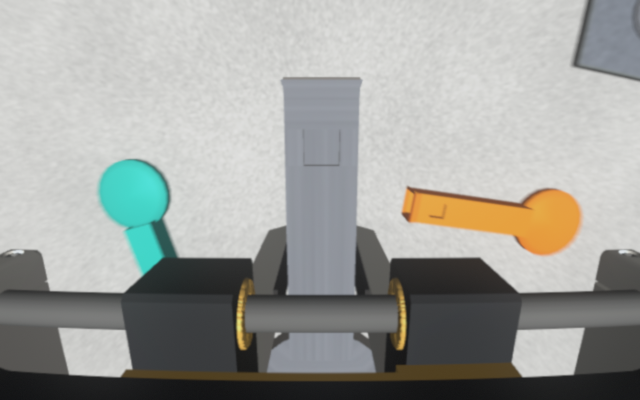

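The shower is held square, with mouth and hole visible at (320,80) and (321,147). The moves only turn about world z, so tilting the tool 14.5° about the handle's axis has to come from somewhere else. Each call starts from the measured pose, so a tilt picked up at a joint or reach limit should persist. I'll turn the handle tangential to the arm while rising, then test that.

Emit:
step_arm(moves=[[0, 0, 1, 1], [0, 0, 2, 2], [0, 0, 3, 3], [0, 0, 4, 4.2], [0, 0, 5, 5.4]])

```text
clock: 6.67
tool_pos: [0.4678, 0.2329, 0.4309]
tool_rot: [-90.0, 0.8, -134.1]
force: [1.1, 0.4, -2.3]
opening: 0.0305
```

Emit:
step_arm(moves=[[0, 0, 1, 1.2], [0, 0, 2, 2.4], [0, 0, 2, 3.6], [0, 0, 2, 4.8], [0, 0, 2, 6]])

```text
clock: 7.08
tool_pos: [0.4677, 0.2328, 0.5108]
tool_rot: [-89.9, 0.8, -98.3]
force: [0.8, 0.4, -2.7]
opening: 0.0301
```

Emit:
step_arm(moves=[[0, 0, 0, 1.2], [0, 0, 0, 2.4], [0, 0, 0, 3.6], [0, 0, 0, 4.8], [0, 0, 0, 5.2]])

```text
clock: 7.5
tool_pos: [0.4675, 0.2325, 0.5097]
tool_rot: [-90.1, 0.8, -66.8]
force: [0.3, -0.3, -2.3]
opening: 0.0304
```

```bash
python3 - <<'E'
from h import *
s=env.read_state(); print(np.round(s["joint_pos"],2),s["tool_pos"],s["tool_rot"],s["clock"])
E
```

```text
[-17.41  15.   -16.23  77.78   3.35  87.71 -10.03] [0.46754701 0.23246242 0.50967146] [-90.05434786   0.81047101 -66.78800254] 7.5
```

Emit:
step_arm(moves=[[0, 0, 1, 0.2], [0, 0, 2, 0.4], [0, 0, 3, 0.6], [0, 0, 4, 0.6], [0, 0, 5, 0.6]])

```text
clock: 7.92
tool_pos: [0.4652, 0.2316, 0.6775]
tool_rot: [-89.0, 0.9, -63.1]
force: [0.3, 0.1, -3.4]
opening: 0.0303
```

```bash
python3 - <<'E'
from h import *
s=env.read_state(); print(np.round(s["joint_pos"],2),s["tool_pos"],s["tool_rot"],s["clock"])
E
```

```text
[-31.45  17.13   4.4   48.61  -2.37 113.27  -1.32] [0.46515097 0.23164175 0.67750315] [-88.98105272   0.88992082 -63.10422186] 7.9167
```

q6 has reached its limit at 113.3°. I'll push a little further and watch the tilt.

Emit:
step_arm(moves=[[0, 0, 1, 0], [0, 0, 1.5, 0], [0, 0, 2, 0]])

```text
clock: 8.17
tool_pos: [0.4521, 0.2261, 0.7015]
tool_rot: [-86.4, 0.9, -63.1]
force: [-0.2, -0.2, -2.9]
opening: 0.03
```

```bash
python3 - <<'E'
from h import *
s=env.read_state(); print(np.round(s["joint_pos"],2),s["tool_pos"],s["tool_rot"],s["clock"])
E
```

```text
[-34.81  14.83   9.47  48.23  -3.67 113.46  -0.42] [0.45205615 0.22611633 0.70148107] [-86.35661058   0.88377494 -63.09256175] 8.1667
```

The tilt builds up as hoped: roll went from -90° to -86.4°, in the direction I need. The target at the stub is about -75.5°. I'll continue.

Emit:
step_arm(moves=[[0, 0, 0.7, 0], [0, 0, 1.4, 0], [0, 0, 2.1, 0], [0, 0, 2.8, 0], [0, 0, 3.5, 0]])

```text
clock: 8.58
tool_pos: [0.4342, 0.2182, 0.7247]
tool_rot: [-83.7, 0.9, -63.1]
force: [0.1, -0.4, -2.8]
opening: 0.0305
```

```bash
python3 - <<'E'
from h import *
s=env.read_state(); print(np.round(s["joint_pos"],2),s["tool_pos"],s["tool_rot"],s["clock"])
E
```

```text
[-36.74  11.97  11.32  48.5   -3.67 113.47  -0.59] [0.43421189 0.21815513 0.7247068 ] [-83.74724778   0.91739165 -63.09968679] 8.5833
```

Emit:
step_arm(moves=[[0.9, 0.45, 1, 0], [1.8, 0.9, 2, 0], [1.8, 0.9, 3, 0], [1.8, 0.9, 4, 0], [1.8, 0.9, 5, 0]])

```text
clock: 9.0
tool_pos: [0.4681, 0.2363, 0.7337]
tool_rot: [-81.2, 0.9, -63.1]
force: [0.0, -0.1, -2.6]
opening: 0.03
```

```bash
python3 - <<'E'
from h import *
s=env.read_state(); print(np.round(s["joint_pos"],2),s["tool_pos"],s["tool_rot"],s["clock"])
E
```

```text
[-34.93  15.36   9.93  42.53  -4.09 113.51  -0.65] [0.46806103 0.23632738 0.73368621] [-81.22068066   0.93557495 -63.11582941] 9.0
```

Emit:
step_arm(moves=[[0.9, 0.45, 1, 0], [1.8, 0.9, 2, 0], [1.8, 0.9, 3, 0], [1.8, 0.9, 4, 0], [1.8, 0.9, 5, 0]])

```text
clock: 9.42
tool_pos: [0.4958, 0.2513, 0.7435]
tool_rot: [-78.6, 1.0, -63.1]
force: [-0.0, 0.6, -1.3]
opening: 0.0302
```

Emit:
step_arm(moves=[[0.9, 0.45, 1, 0], [1.8, 0.9, 2, 0], [1.8, 0.9, 3, 0], [1.8, 0.9, 4, 0]])

```text
clock: 9.75
tool_pos: [0.5235, 0.266, 0.7511]
tool_rot: [-76.1, 1.0, -63.1]
force: [0.1, 0.0, -3.0]
opening: 0.0302
```

```bash
python3 - <<'E'
from h import *
s=env.read_state(); print(np.round(s["joint_pos"],2),s["tool_pos"],s["tool_rot"],s["clock"])
E
```

```text
[-33.21  20.97   9.41  31.78  -5.24 113.52  -0.74] [0.52349358 0.2659984  0.751129  ] [-76.08547368   0.98483844 -63.11271025] 9.75
```

Roll is now -76.1°, which is within 0.6° of the target. Next I'll measure the handle in the tool frame from the wrist camera.

```bash
cat > held.py <<'E'
from h import *
import pickle
def held(name):
    s=env.read_state(); p=viewer.read_camera("wrist"); save(p,name)
    pickle.dump((s,p),open(name+".pkl","wb"))
    Wt=cloud(p,(np.zeros(3),np.zeros(3))); X=Wt.reshape(-1,3)   # tool frame
    u=np.tile(np.arange(640),400); v=np.repeat(np.arange(400),640)
    k=(u>270)&(u<375)&(v>60)&(v<270)&(X[:,1]<.02)&(X[:,1]>-.03); H=X[k]
    a=H[:,0]; b=H[:,2]
    print("x range",np.percentile(a,[.2,.5,1,99]),"n",k.sum())
    m=(a>-.065)&(a<-.03)&(abs(b)<.012)
    A=np.c_[a[m],b[m],np.ones(m.sum())]; f=np.linalg.lstsq(A,H[m,1],rcond=None)[0]
    print("top plane y= %.4f x + %.4f z + %.4f"%tuple(f),"=> centre y at x=0",f[2]+.01525,"roll off deg",np.degrees(f[1]),"pitch deg",np.degrees(f[0]))
    sl=[]
    for q in np.arange(-.068,-.03,.005):
        n=abs(a-q)<.0025; lo,hi=np.percentile(b[n],[1.5,98.5]); sl.append((q,(lo+hi)/2,hi-lo))
    sl=np.array(sl); g=np.polyfit(sl[:,0],sl[:,1],1); print("side offset z = %.4f x + %.4f"%tuple(g),"w",np.median(sl[:,2]))
    return s,p
if __name__=="__main__":
    import sys; s,p=held(sys.argv[1]); print(s["tool_pos"],s["tool_rot"])
E
python3 held.py w4
```

```text
x range [-0.08219007 -0.08191456 -0.08158502 -0.00104785] n 15105
top plane y= -0.3561 x + -0.1624 z + -0.0185 => centre y at x=0 -0.00328052848531131 roll off deg -9.302392532925884 pitch deg -20.402216576936762
side offset z = -0.0094 x + -0.0015 w 0.029433066148198128
[0.52349358 0.2659984  0.751129  ] [-76.08547368   0.98483844 -63.11271025]
```

View pics/w4.png

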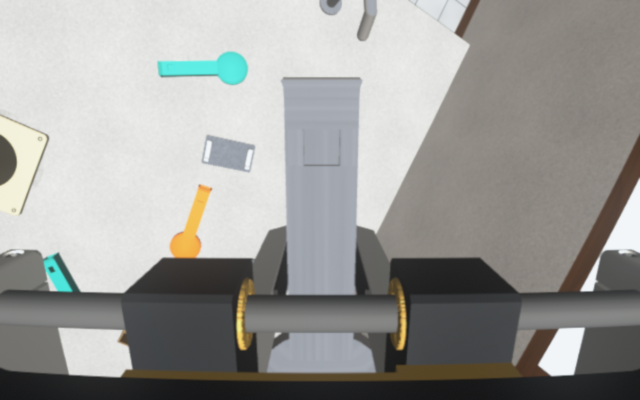

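The handle sits in the hand exactly as before, with the mouth at (320,80) and the hole at (321,147). My plane fit picked up gripper parts, so I'll restrict it.

```bash
sed -i 's/(v<270)&(X\[:,1\]<.02)&(X\[:,1\]>-.03)/(v<235)\&(X[:,1]<.004)\&(X[:,1]>-.025)/; s/m=(a>-.065)&(a<-.03)/m=(a>-.07)\&(a<-.03)\&(abs(H[:,1]-np.median(H[:,1]))<.005)/' held.py
python3 - <<'E'
import pickle,numpy as np
from h import *
s,p=pickle.load(open("w4.pkl","rb"))
X=cloud(p,(np.zeros(3),np.zeros(3)))
for v in range(76,250,12): print(v,np.round(X[v,322],4),np.round(X[v,290],4),np.round(X[v,350],4))
E
python3 held.py w5
```

```text
76 [-0.1703  0.7795  0.0012] [-0.1683  0.7599 -0.0788] [-0.1721  0.7947  0.0739]
88 [-0.078  -0.0095 -0.0006] [-0.078  -0.0097 -0.0132] [-0.0779 -0.0105  0.0104]
100 [-0.0734 -0.0079 -0.0006] [-0.0735 -0.0076 -0.0135] [-0.0735 -0.0071  0.0108]
112 [-0.0687 -0.0089 -0.0006] [-0.0687 -0.0079 -0.0136] [-0.0687 -0.0077  0.0108]
124 [-0.0639 -0.0082 -0.0006] [-0.0639 -0.0074 -0.0137] [-0.0639 -0.0093  0.0108]
136 [-0.0576  0.0199 -0.0005] [-0.0591 -0.0086 -0.0137] [-0.0591 -0.0079  0.0109]
148 [-0.0517  0.0202 -0.0005] [-0.0542 -0.008  -0.0138] [-0.054  -0.0066  0.0111]
160 [-0.046   0.0186 -0.0005] [-0.0492 -0.0081 -0.0139] [-0.0492 -0.0082  0.0111]
172 [-0.0442 -0.0086 -0.0006] [-0.044  -0.0073 -0.0141] [-0.0441 -0.0082  0.0112]
184 [-0.039  -0.008  -0.0006] [-0.0392 -0.0088 -0.014 ] [-0.0391 -0.0084  0.0113]
196 [-0.0338 -0.0082 -0.0006] [-0.0338 -0.0081 -0.0142] [-0.0338 -0.0081  0.0114]
208 [-0.0283 -0.0073 -0.0006] [-0.0285 -0.008  -0.0143] [-0.0286 -0.0084  0.0114]
220 [-0.0233 -0.0087 -0.0006] [-0.0231 -0.0079 -0.0145] [-0.0232 -0.0084  0.0115]
232 [-0.0179 -0.0089 -0.0006] [-0.0177 -0.0082 -0.0145] [-0.0175 -0.0075  0.0117]
244 [-0.0122 -0.0084 -0.0006] [-0.0116 -0.0066 -0.0148] [-0.0122 -0.0084  0.0118]
x range [-0.08226935 -0.08217844 -0.08173751 -0.0172514 ] n 10256
top plane y= -0.0044 x + 0.0021 z + -0.0083 => centre y at x=0 0.00699328218349273 roll off deg 0.11768149636228772 pitch deg -0.24995915362086227
side offset z = -0.0080 x + -0.0015 w 0.029496866769501535
[0.5225977  0.26549764 0.75254001] [-75.95845156   0.99380425 -63.10941265]
```

```bash
cat > tgt.py <<'E'
from h import *
from scipy.spatial.transform import Rotation as Ro
yaw=np.radians(4.85); AX=np.array([np.cos(yaw),np.sin(yaw),0]); ORG=np.array([.71,-.0645,.130])
M=np.array([-.0812,.0065,-.0008])
def tcp(s_mouth,rot): return ORG+AX*s_mouth-Ro.from_euler("xyz",rot,degrees=True).as_matrix()@M
def rel(st,yaw_t=None):
    R=Ro.from_euler("xyz",st["tool_rot"],degrees=True).as_matrix(); m=st["tool_pos"]+R@M-ORG
    lat=np.array([-AX[1],AX[0],0]); return m@AX,m@lat,m[2]
if __name__=="__main__":
    s=env.read_state(); print("now",s["tool_pos"],s["tool_rot"],s["clock"])
    rot=[s["tool_rot"][0],s["tool_rot"][1],-175.15]
    R=Ro.from_euler("xyz",s["tool_rot"],degrees=True).as_matrix()
    print("mouth s,lat,dz mm",np.round(np.array(rel(s))*1e3,1),"mouth dir elev deg",np.degrees(np.arcsin(-R[2,0])),"yaw err",-175.15-s["tool_rot"][2])
    for sm in(-.13,-.1025,-.0777,-.0275):
        t=tcp(sm,rot); print(sm,np.round(t,4),"units",np.round((t-s["tool_pos"])/.04,2), "turn",round((-175.15-s["tool_rot"][2])/6,2))
E
python3 tgt.py
```

```text
now [0.52253089 0.2653983  0.75291524] [-75.91361644   0.99569481 -63.10879573] 9.85
mouth s,lat,dz mm [-188.7  420.2  617.8] mouth dir elev deg 0.9956948139852203 yaw err -112.04120427101253
-0.13 [ 0.4994 -0.0816  0.1351] units [ -0.58  -8.67 -15.45] turn -18.67
-0.1025 [ 0.5268 -0.0792  0.1351] units [  0.11  -8.62 -15.45] turn -18.67
-0.0777 [ 0.5515 -0.0771  0.1351] units [  0.72  -8.56 -15.45] turn -18.67
-0.0275 [ 0.6015 -0.0729  0.1351] units [  1.97  -8.46 -15.45] turn -18.67
```

Emit:
step_arm(moves=[[-0.2, -0.4, -0.8, -1], [-0.3, -0.8, -1.6, -2.1], [-0.4, -1.2, -2.4, -3.2], [-0.5, -1.6, -3.2, -4.3], [-0.6, -2, -4, -5.4]])

```text
clock: 10.27
tool_pos: [0.4962, 0.1833, 0.5918]
tool_rot: [-75.9, 1.1, -95.8]
force: [1.2, 0.2, -2.2]
opening: 0.0307
```

Emit:
step_arm(moves=[[-0.2, -0.5, -0.8, -1.1], [-0.3, -1, -1.6, -2.2], [-0.3, -1.5, -2.4, -3.3], [-0.3, -2, -3.2, -4.4], [-0.3, -2.5, -4, -5.5]])

```text
clock: 10.68
tool_pos: [0.4826, 0.0822, 0.4313]
tool_rot: [-75.9, 1.2, -129.1]
force: [0.0, 0.0, -2.3]
opening: 0.0303
```

```bash
python3 tgt.py
```

```text
now [0.48264278 0.08217179 0.43134532] [ -75.93026057    1.20918968 -129.12423731] 10.6833
mouth s,lat,dz mm [-157.1  223.3  296.6] mouth dir elev deg 1.209189679054809 yaw err -46.02576268923178
-0.13 [ 0.4994 -0.0816  0.1348] units [ 0.42 -4.09 -7.41] turn -7.67
-0.1025 [ 0.5268 -0.0792  0.1348] units [ 1.1  -4.04 -7.41] turn -7.67
-0.0777 [ 0.5515 -0.0771  0.1348] units [ 1.72 -3.98 -7.41] turn -7.67
-0.0275 [ 0.6015 -0.0729  0.1348] units [ 2.97 -3.88 -7.41] turn -7.67
```

Emit:
step_arm(moves=[[0, -0.8, -0.8, -1.1], [0, -1.6, -1.6, -2.2], [0, -2.4, -2.4, -3.3], [0, -3.2, -3.2, -4.4], [0, -4, -4, -5.5]])

```text
clock: 11.1
tool_pos: [0.4819, -0.0651, 0.2846]
tool_rot: [-76.0, 1.4, -162.4]
force: [0.3, 0.6, -3.3]
opening: 0.0303
```

Emit:
step_arm(moves=[[0.2, 0, -0.8, -1.1], [0.3, 0, -1.6, -2], [0.3, 0, -2.4, -2], [0.3, 0, -2.8, -2], [0.3, 0, -2.8, -2]])

```text
clock: 11.52
tool_pos: [0.4913, -0.0647, 0.1702]
tool_rot: [-76.0, 1.0, -174.4]
force: [-1.1, -0.2, -1.8]
opening: 0.03
```

```bash
python3 tgt.py
```

```text
now [ 0.49131866 -0.06472622  0.17017746] [ -76.01670439    1.02137519 -174.39858987] 11.5167
mouth s,lat,dz mm [-136.6   18.5   35.1] mouth dir elev deg 1.021375189821042 yaw err -0.7514101304853682
-0.13 [ 0.4994 -0.0816  0.1351] units [ 0.2  -0.42 -0.88] turn -0.13
-0.1025 [ 0.5268 -0.0792  0.1351] units [ 0.89 -0.36 -0.88] turn -0.13
-0.0777 [ 0.5515 -0.0772  0.1351] units [ 1.5  -0.31 -0.88] turn -0.13
-0.0275 [ 0.6015 -0.0729  0.1351] units [ 2.76 -0.2  -0.88] turn -0.13
```

Emit:
step_arm(moves=[[0.1, -0.2, -0.5, -0.12], [0.2, -0.42, -0.88, -0.12], [0.3, -0.4, -0.88, -0.12], [0.3, -0.4, -0.88, -0.12], [0.3, -0.4, -0.88, -0.12]])

```text
clock: 11.93
tool_pos: [0.5046, -0.0802, 0.1367]
tool_rot: [-76.0, 1.2, -175.1]
force: [-0.1, 0.3, -2.1]
opening: 0.0302
```

```bash
python3 tgt.py; python3 held.py w6; python3 - <<'E'
from h import *
p=viewer.read_camera("scene"); save(p,"s6",(300,210,420,310),6)
E
```

```text
now [ 0.50456734 -0.08015856  0.13668483] [ -76.04760456    1.19984753 -175.08620074] 11.9333
mouth s,lat,dz mm [-124.7    1.1    1.9] mouth dir elev deg 1.1998475332440957 yaw err -0.06379926325743668
-0.13 [ 0.4994 -0.0816  0.1348] units [-0.13 -0.04 -0.05] turn -0.01
-0.1025 [ 0.5268 -0.0793  0.1348] units [ 0.56  0.02 -0.05] turn -0.01
-0.0777 [ 0.5515 -0.0772  0.1348] units [ 1.17  0.08 -0.05] turn -0.01
-0.0275 [ 0.6015 -0.0729  0.1348] units [ 2.42  0.18 -0.05] turn -0.01
x range [-0.08023011 -0.08015097 -0.07971986 -0.01517249] n 10266
top plane y= -0.0059 x + 0.0029 z + -0.0084 => centre y at x=0 0.006872286591604078 roll off deg 0.16900980955501932 pitch deg -0.3376441859232348
side offset z = -0.0088 x + -0.0014 w 0.029486294827427654
[ 0.50456734 -0.08015856  0.13668483] [ -76.04760456    1.19984753 -175.08620074]
```

View pics/w6.png

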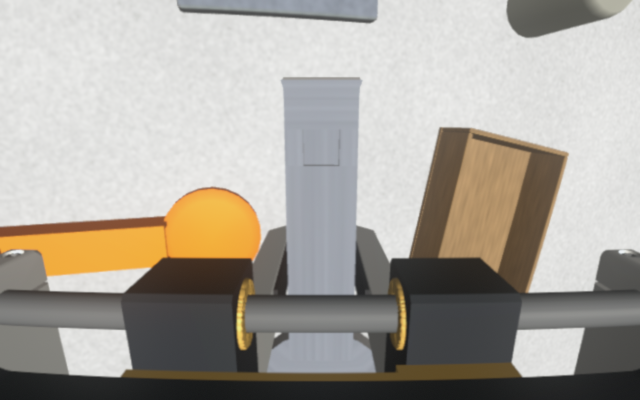

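View pics/s6.png

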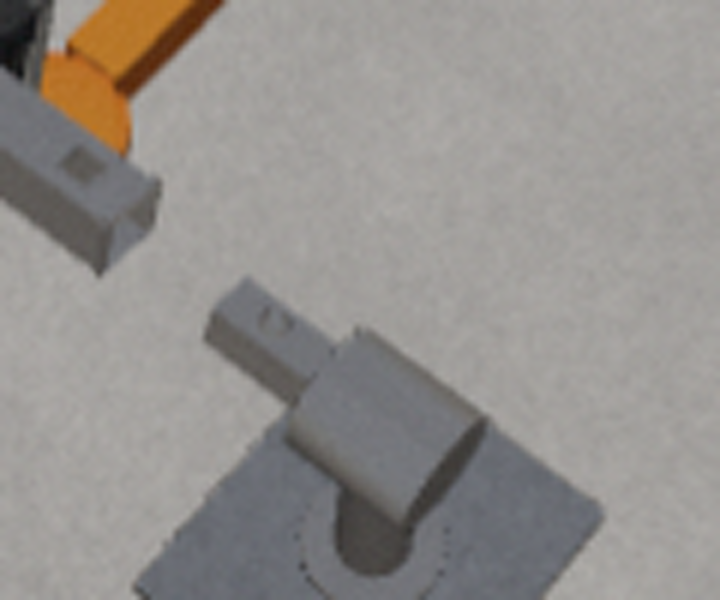

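The handle and stub lie at the same twist in the scene crop. The open mouth at crop (130,220) faces the stub tip at (225,310). I'll approach to just short of the tip and check again.

Emit:
step_arm(moves=[[0.3, 0, -0.04, 0], [0.6, 0.02, -0.05, 0], [0.85, 0.04, -0.05, 0], [0.88, 0.04, -0.05, 0], [0.88, 0.04, -0.05, 0]])

```text
clock: 12.45
tool_pos: [0.5397, -0.0779, 0.1351]
tool_rot: [-76.1, 1.2, -175.0]
force: [-0.6, -0.6, -2.8]
opening: 0.0303
```

```bash
python3 tgt.py; python3 held.py w7; python3 - <<'E'
from h import *
import pickle
s,p=pickle.load(open("w7.pkl","rb")); save(p,"w7c",(250,0,400,150),5)
p=viewer.read_camera("scene"); save(p,"s7",(300,210,420,310),6)
E
```

```text
now [ 0.5397377  -0.07792157  0.13514522] [ -76.06405622    1.23523556 -175.02788633] 12.45
mouth s,lat,dz mm [-89.5   0.4   0.4] mouth dir elev deg 1.235235562430715 yaw err -0.12211366881706454
-0.13 [ 0.4994 -0.0816  0.1347] units [-1.01 -0.09 -0.01] turn -0.02
-0.1025 [ 0.5268 -0.0793  0.1347] units [-0.32 -0.03 -0.01] turn -0.02
-0.0777 [ 0.5515 -0.0772  0.1347] units [ 0.29  0.02 -0.01] turn -0.02
-0.0275 [ 0.6015 -0.0729  0.1347] units [ 1.54  0.13 -0.01] turn -0.02
x range [-0.08021222 -0.08012646 -0.07972239 -0.01517297] n 10261
top plane y= -0.0059 x + 0.0023 z + -0.0083 => centre y at x=0 0.006915787130012984 roll off deg 0.12901516806943844 pitch deg -0.33560616859682607
side offset z = -0.0086 x + -0.0014 w 0.02945065310178229
[ 0.5397377  -0.07792157  0.13514522] [ -76.06405622    1.23523556 -175.02788633]
```

View pics/w7c.png

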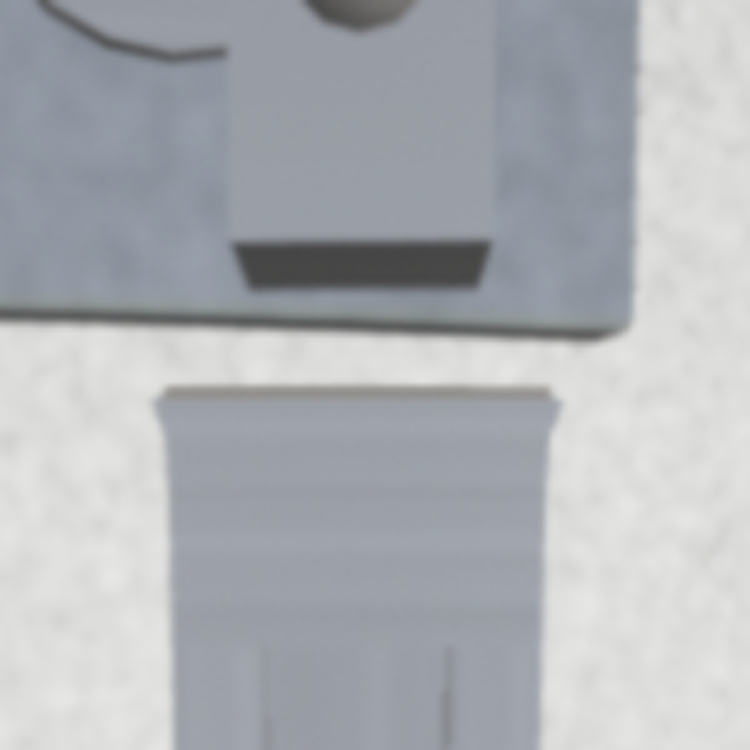

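View pics/s7.png

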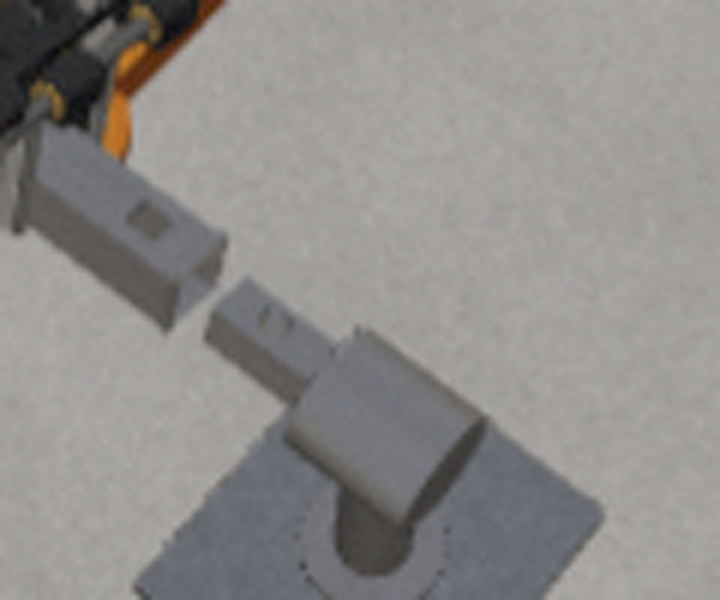

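The stub's end face at crop (362,265) shows symmetric and centred on the mouth at (358,395), so twist and lateral position both match. One more check, of the vertical offset in the tool frame.

```bash
python3 - <<'E'
from h import *
import pickle
s,p=pickle.load(open("w7.pkl","rb")); X=cloud(p,(np.zeros(3),np.zeros(3)))
B=X[12:47,300:345].reshape(-1,3); B=B[(B[:,1]>-.02)&(B[:,1]<.02)]
A=np.c_[B[:,0],B[:,2],np.ones(len(B))]; f=np.linalg.lstsq(A,B[:,1],rcond=None)[0]; print("stub top: y=%.4f x+%.4f z+%.4f"%tuple(f),np.median(B,0),"centre y at x=-.085:",f[2]-.085*f[0]+.01075)
print("handle centre y at -.08:",-.0083+.0059*.08+.01525)
E
```

```text
stub top: y=-0.0241 x+-0.0098 z+-0.0046 [-0.0996518  -0.00217653 -0.00039777] centre y at x=-.085: 0.008207872643708121
handle centre y at -.08: 0.007422
```

Emit:
step_arm(moves=[[0.15, 0.01, -0.02, 0], [0.3, 0.02, -0.03, 0], [0.45, 0.03, -0.03, 0], [0.55, 0.04, -0.03, 0], [0.55, 0.04, -0.03, 0]])

```text
clock: 12.97
tool_pos: [0.5618, -0.0765, 0.1335]
tool_rot: [-76.1, 1.2, -175.0]
force: [0.2, 0.5, -3.0]
opening: 0.0303
```

```bash
python3 tgt.py;python3 -c "
from h import *
s=env.read_state();print(s['force'],s['wrist_torque'])"
```

```text
now [ 0.56183299 -0.07650061  0.13354746] [ -76.0548381     1.20636362 -175.04536316] 12.9667
mouth s,lat,dz mm [-67.3  -0.1  -1.2] mouth dir elev deg 1.2063636249273912 yaw err -0.10463683794495182
-0.13 [ 0.4994 -0.0816  0.1348] units [-1.56 -0.13  0.03] turn -0.02
-0.1025 [ 0.5268 -0.0793  0.1348] units [-0.88 -0.07  0.03] turn -0.02
-0.0777 [ 0.5515 -0.0772  0.1348] units [-0.26 -0.02  0.03] turn -0.02
-0.0275 [ 0.6015 -0.0729  0.1348] units [0.99 0.09 0.03] turn -0.02
[ 0.15053667  0.5468304  -2.96357427] [ 0.37584701  0.10394367 -0.0192294 ]
```

The mouth is 10 mm onto the stub with no contact force, past the point where a twist error would jam it. Continuing over the button.

Emit:
step_arm(moves=[[0.15, 0.01, 0, 0], [0.3, 0.02, 0, 0], [0.45, 0.04, 0, 0], [0.6, 0.05, 0, 0], [0.6, 0.05, 0, 0]])

```text
clock: 13.38
tool_pos: [0.5881, -0.0743, 0.134]
tool_rot: [-76.0, 1.4, -175.0]
force: [1.6, -0.1, 0.9]
opening: 0.03
```

```bash
python3 tgt.py;python3 -c "
from h import *
s=env.read_state();print(s['force'],s['wrist_torque'])"; python3 held.py w8
```

```text
now [ 0.5881141  -0.07432189  0.13399414] [ -76.03828385    1.39855355 -174.99331413] 13.3833
mouth s,lat,dz mm [-40.9  -0.1  -0.5] mouth dir elev deg 1.3985535471485369 yaw err -0.15668587343549234
-0.13 [ 0.4994 -0.0816  0.1345] units [-2.22 -0.18  0.01] turn -0.03
-0.1025 [ 0.5268 -0.0793  0.1345] units [-1.53 -0.12  0.01] turn -0.03
-0.0777 [ 0.5515 -0.0772  0.1345] units [-0.92 -0.07  0.01] turn -0.03
-0.0275 [ 0.6015 -0.0729  0.1345] units [0.33 0.04 0.01] turn -0.03
[ 1.60485239 -0.1260319   0.91266253] [ 0.37481119 -0.1394975   0.05304219]
x range [-0.08703197 -0.08672793 -0.08630624 -0.01549212] n 12374
top plane y= 0.0120 x + -0.0127 z + -0.0079 => centre y at x=0 0.007351041286120002 roll off deg -0.7296325817281079 pitch deg 0.6847740584039567
side offset z = -0.0096 x + -0.0015 w 0.02941866143379831
[ 0.5881141  -0.07432189  0.13399414] [ -76.03828385    1.39855355 -174.99331413]
```

Emit:
step_arm(moves=[[0.12, 0.01, 0, 0], [0.24, 0.02, 0, 0], [0.34, 0.03, 0, 0], [0.4, 0.035, 0, 0], [0.4, 0.035, 0, 0]])

```text
clock: 13.85
tool_pos: [0.6021, -0.0733, 0.1332]
tool_rot: [-76.0, 1.1, -175.1]
force: [-4.1, -0.5, -1.2]
opening: 0.0304
```

```bash
python3 tgt.py;python3 -c "
from h import *
s=env.read_state();print(s['force'],s['wrist_torque'])"; python3 held.py w9; python3 - <<'E'
from h import *
import pickle
s,p=pickle.load(open("w9.pkl","rb")); save(p,"w9c",(250,20,400,180),4)
p=viewer.read_camera("scene"); save(p,"s9",(310,230,400,310),7)
E
```

```text
now [ 0.60207412 -0.07325972  0.13322362] [ -76.04429942    1.13210994 -175.05440938] 13.85
mouth s,lat,dz mm [-27.   -0.3  -1.7] mouth dir elev deg 1.1321099426435588 yaw err -0.09559061713366646
-0.13 [ 0.4994 -0.0816  0.1349] units [-2.57 -0.21  0.04] turn -0.02
-0.1025 [ 0.5268 -0.0793  0.1349] units [-1.88 -0.15  0.04] turn -0.02
-0.0777 [ 0.5515 -0.0772  0.1349] units [-1.26 -0.1   0.04] turn -0.02
-0.0275 [ 0.6015 -0.0729  0.1349] units [-0.01  0.01  0.04] turn -0.02
[-4.10077671 -0.45908405 -1.20216556] [ 0.31896756  0.97554055 -0.16448621]
x range [-0.08521161 -0.08490591 -0.08459499 -0.0155053 ] n 13385
top plane y= 0.0128 x + -0.0109 z + -0.0081 => centre y at x=0 0.007111002753372687 roll off deg -0.6230873486882539 pitch deg 0.7339025283283925
side offset z = -0.0096 x + -0.0014 w 0.029417794553341106
[ 0.60207412 -0.07325972  0.13322362] [ -76.04429942    1.13210994 -175.05440938]
```

View pics/w9c.png

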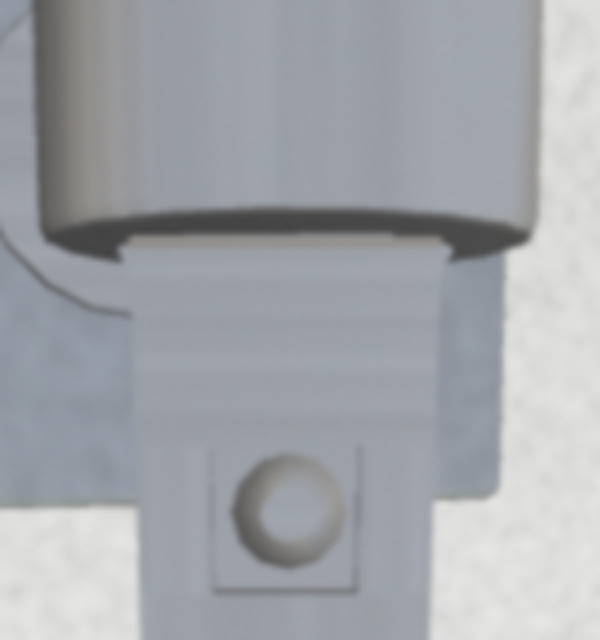

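View pics/s9.png

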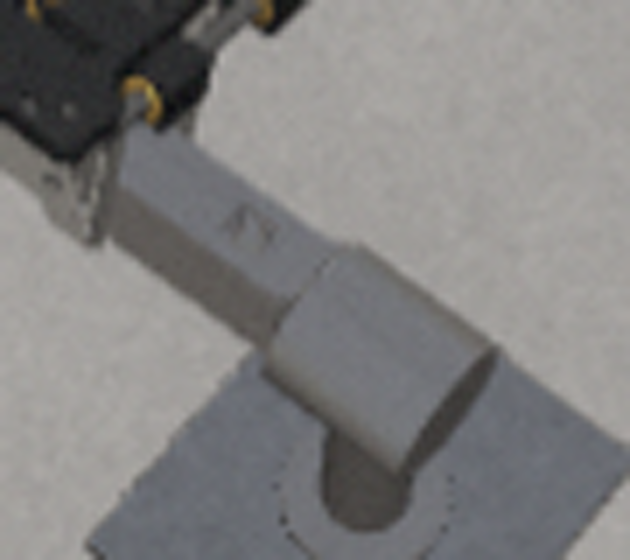

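The button at crop (290,510) stands inside the hole, and the lip at (285,245) is at the hub face. I'll press a bit more to be fully home.

Emit:
step_arm(moves=[[0.04, 0, 0.02, 0], [0.07, 0, 0.02, 0], [0.1, 0, 0.02, 0], [0.1, 0, 0.02, 0]])

```text
clock: 14.28
tool_pos: [0.6023, -0.0733, 0.1334]
tool_rot: [-76.1, 0.7, -175.2]
force: [-11.1, 2.9, 4.3]
opening: 0.0302
```

```bash
python3 tgt.py|head -2;python3 -c "
from h import *
s=env.read_state();print(s['force'],s['wrist_torque'])"; python3 held.py w10; python3 - <<'E'
from h import *
import pickle
for n in("w9","w10"):
    s,p=pickle.load(open(n+".pkl","rb")); X=cloud(p,(np.zeros(3),np.zeros(3)))
    # button centre region & hole surroundings
    c=(322,147); print(n,"button top y",np.median(X[c[1]-3:c[1]+4,c[0]-3:c[0]+4,1]),"handle top y beside",np.median(X[140:155,290:298,1]),np.median(X[140:155,345:352,1]))
s,p=pickle.load(open("w10.pkl","rb")); save(p,"w10c",(250,20,400,180),4)
E
```

```text
now [ 0.6023005  -0.07332679  0.13336517] [ -76.10316066    0.71240275 -175.15526533] 14.2833
mouth s,lat,dz mm [-26.8  -0.5  -2.1] mouth dir elev deg 0.7124027497770787 yaw err 0.005265328880824427
[-11.1491055    2.88180917   4.31051523] [ 0.39196617  2.1054336  -0.48370609]
x range [-0.08514116 -0.08483098 -0.0845088  -0.01550068] n 13429
top plane y= 0.0160 x + -0.0098 z + -0.0081 => centre y at x=0 0.007115311816050927 roll off deg -0.5617510112180566 pitch deg 0.9173262672849023
side offset z = -0.0069 x + -0.0014 w 0.02937840806173393
[ 0.6023005  -0.07332679  0.13336517] [ -76.10316066    0.71240275 -175.15526533]
w9 button top y -0.011318527902441589 handle top y beside nan -0.009129219722554816
w10 button top y -0.011676857350461617 handle top y beside nan nan
```

View pics/w10c.png

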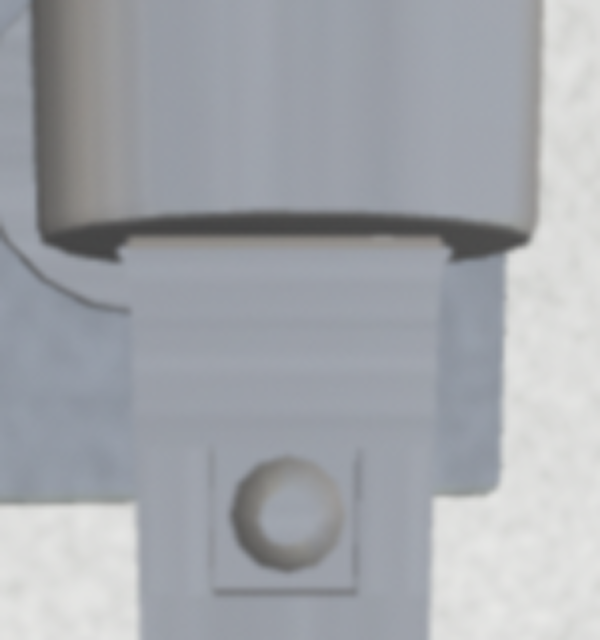

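Pressing with 11 N moved it only 0.2 mm further, so the mouth is on the hub face. The button top stands about 2.5 mm above the handle surface, meaning it is out. I'll relax the push, open, and retreat along the tilted tool axis.

Emit:
step_arm(moves=[[0, 0, 0, 0], [0, 0, 0, 0], [0, 0, 0, 0]])

```text
clock: 14.58
tool_pos: [0.6022, -0.0733, 0.1334]
tool_rot: [-76.1, 0.7, -175.2]
force: [-4.3, 0.5, 0.8]
opening: 0.0304
```

Emit:
step_arm(moves=[[0, 0, 0, 0], [0, 0, 0, 0], [0, 0, 0, 0]])

```text
clock: 14.83
tool_pos: [0.6022, -0.0733, 0.1334]
tool_rot: [-76.1, 0.7, -175.2]
force: [-4.1, 0.2, 0.6]
opening: 0.0306
```

Emit:
step_arm(moves=[[0, 0, 0, 0], [0, 0, 0, 0], [0, 0, 0, 0], [0, 0, 0, 0], [0, 0, 0, 0]], hand=75)

```text
clock: 15.25
tool_pos: [0.6029, -0.0733, 0.1337]
tool_rot: [-76.1, 0.8, -175.1]
force: [-0.5, -0.5, 0.2]
opening: 0.0601
```

Emit:
step_arm(moves=[[0, 0, 0, 0], [0, 0, 0, 0], [0, 0.06, 0.25, 0], [0, 0.15, 0.6, 0], [0, 0.25, 1, 0]])

```text
clock: 15.67
tool_pos: [0.6025, -0.0632, 0.1742]
tool_rot: [-76.1, 0.7, -175.2]
force: [0.0, -0.4, 0.6]
opening: 0.0754
```

Emit:
step_arm(moves=[[0, 0.2, 0.8, 0], [-0.5, 0.4, 1.6, 0], [-1, 0.5, 2.2, 0], [-1.2, 0.5, 2.2, 0], [-1.2, 0.5, 2.2, 0]])

```text
clock: 16.08
tool_pos: [0.5536, -0.0429, 0.264]
tool_rot: [-76.2, 0.8, -175.1]
force: [0.1, -0.8, -1.0]
opening: 0.0752
```

```bash
python3 - <<'E'
from h import *
s=env.read_state(); print(s["tool_pos"],s["force"],s["clock"])
p=viewer.read_camera("wrist"); save(p,"w11")
q=viewer.read_camera("scene"); save(q,"s11",(310,210,420,310),6); save(q,"s11f")
for l in("mouth","tray","rain_head","polish"): print(l,[(np.round(d["point"],3).tolist(),round(d["conf"],2)) for d in viewer.tip_of(l,q)][:5])
print("root",(np.array([.71,-.0645])-.0277*np.array([np.cos(.0846),np.sin(.0846)])))
E
```

```text
[ 0.5536159  -0.04286493  0.26397222] [ 0.09653352 -0.84576351 -1.04026784] 16.0833
mouth [([0.68, -0.065, 0.128], 0.91), ([0.262, 0.346, 0.021], 0.85), ([0.194, -0.166, 0.015], 0.71)]
tray [([0.497, -0.267, 0.0], 0.78), ([0.603, -0.069, 0.126], 0.28)]
rain_head []
polish [([0.691, -0.299, -0.006], 0.77)]
root [ 0.68239907 -0.06684063]
```

View pics/w11.png

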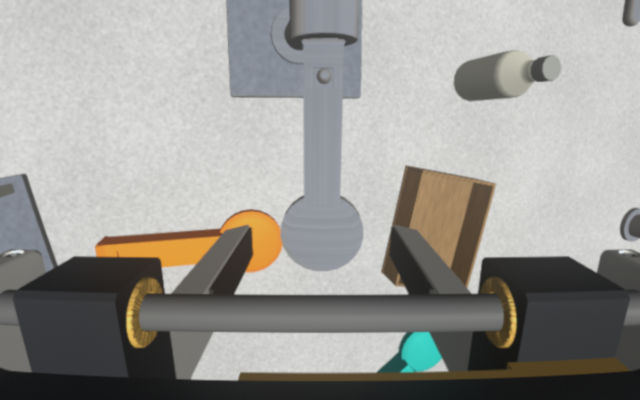

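View pics/s11.png

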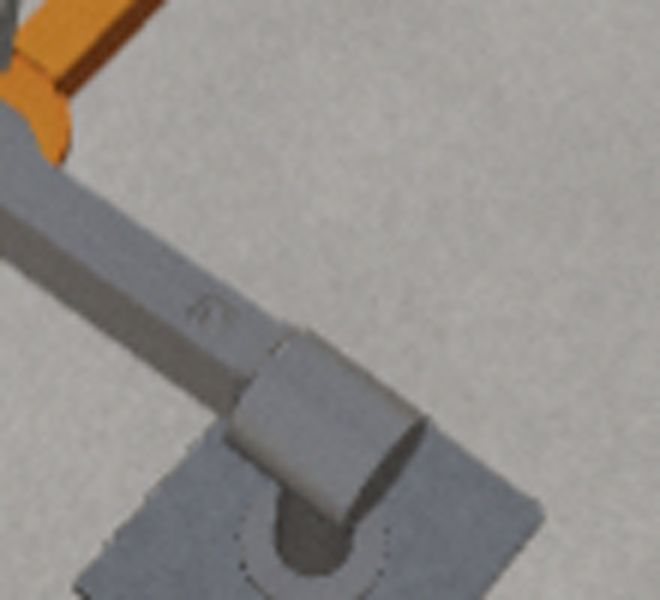

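```bash
python3 - <<'E'
from h import *
s=env.read_state(); p=viewer.read_camera("wrist"); save(p,"w12c",(270,20,370,120),6)
W=cloud(p,(s["tool_pos"],s["tool_rot"])); H=W[60:190,308:338].reshape(-1,3); H=H[(H[:,2]>.12)&(H[:,2]<.16)]
yaw=np.radians(4.85); a=(H[:,:2]-[.71,-.0645])@[np.cos(yaw),np.sin(yaw)]; l=(H[:,:2]-[.71,-.0645])@[-np.sin(yaw),np.cos(yaw)]
k=(a<-.07)&(a>-.15); f=np.linalg.lstsq(np.c_[a[k],l[k],np.ones(k.sum())],H[k,2],rcond=None)[0]; print("z slope along",f[0],"roll slope",f[1],"z at hub face",f[2]-.0277*f[0])
b=abs(a+.0557)<.002; print("button zone z max-ish",np.percentile(H[b,2],90),"handle plane there",f[2]-.0557*f[0])
E
```

```text
z slope along 0.07439715718018101 roll slope -0.2539060808329061 z at hub face 0.1464648787971143
button zone z max-ish 0.14586831496915592 handle plane there 0.14438175839606926
```

View pics/w12c.png

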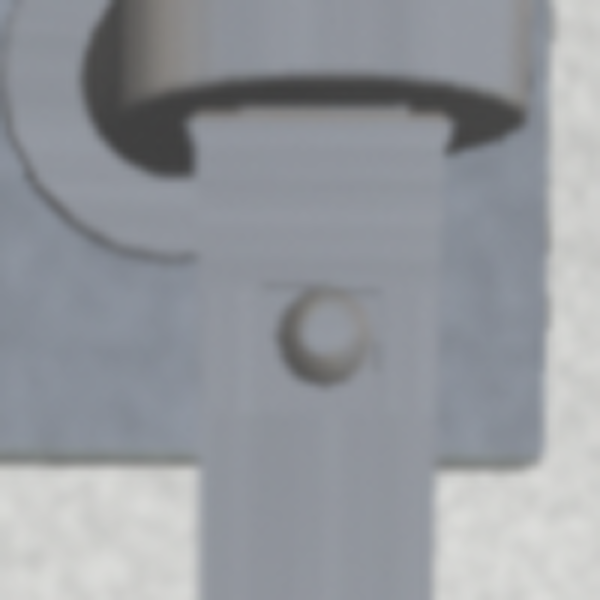

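The droop on the stub is 0.074 rad, under the 0.12 limit. The button stands in the hole, the twist is still -0.25 rad, and the mouth is at the hub face. I'll settle the arm clear of everything and hand in.

Emit:
step_arm(moves=[[-0.5, 0, 0.5, 0], [-0.5, 0, 0.5, 0], [-0.5, 0, 0.5, 0], [-0.5, 0, 0.5, 0]])

```text
clock: 16.77
tool_pos: [0.5351, -0.0434, 0.2808]
tool_rot: [-76.1, 0.6, -175.2]
force: [-0.5, -0.3, 0.3]
opening: 0.075
```

```bash
python3 - <<'E'
from h import *
q=viewer.read_camera("top")
for l in("mouth","tray","rain_head","polish"): print(l,[(np.round(d["point"],3).tolist(),round(d["conf"],2)) for d in viewer.tip_of(l,q)][:5])
s=env.read_state(); print(s["clock"],s["force"],s["qd"].round(2))
print(env.close_job())
E
```

```text
mouth [([0.266, 0.346, 0.014], 0.95), ([0.682, -0.064, 0.13], 0.73), ([0.628, -0.071, 0.131], 0.69), ([0.598, -0.074, 0.128], 0.63), ([0.196, -0.166, 0.018], 0.55)]
tray [([0.492, -0.262, -0.002], 0.77)]
rain_head [([0.716, 0.318, 0.003], 0.57)]
polish [([0.698, -0.296, 0.003], 0.79)]
17.0167 [-0.54614892 -0.09054363 -0.16749214] [-0.14 -0.23  0.13 -0.01  0.06  0.1  -0.01]
the job is handed in; nothing more can be done
None
```

The grey hand shower is on the stub with its mouth at the hub face and the spring button out in the hole. It is released, and I handed the job in at about 17 s of the 67 s.

- **Twist:** the close wrist view gave a stub twist of -0.254 rad. The moves cannot tilt the tool. I raised the arm until joint 6 reached its limit (113.52° at most, range end 113.54°), which tilted the tool about 14° about the handle's axis. That tilt persisted, and the handle then went on without jamming.
- **Last checks:**

| Check | Measured | Limit |
|---|---|---|
| Mouth to the middle of the hub face (two cameras, ±4 mm) | about 3–4 mm | 6 mm |
| Handle droop from the stub's line | 0.074 rad | 0.12 rad |
| Button above the handle surface | about 1.5 mm | pressed in by less than 2 mm |

- **Button:** 1.5 mm is what a fully extended button should show.
- **Bystanders:** the tray, rain head and bottle are within about 6 mm of where they started, close to the cameras' error. The wrist force reads near zero.
- **Disagreements:** the rain head was not detected in one late scene picture, but it was found in the final top picture. One handle fit in the hand picked up gripper parts, so I redid it. After release the button sat towards the mouth edge of the hole, so the handle may have backed off by about 1 mm.

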